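Load the press clamp and lock its index cam

ROBOT

A 7-joint arm with a two-finger parallel gripper is mounted at the origin on the work surface. World frame = base frame: x ahead of the robot, y to its left, z up, the work surface at z = 0. Lengths are in m, angles in rad, forces in N, time in s.
With the tool pointing down it reaches from about 0.4 to 0.85 m from the base axis. Payload 10.4 kg.
Tool frame: the origin (TCP) lies at the very end of the fingers, on their centre line; the grasp point (between the pads) lies 19 mm behind it (manip.grip_point_offset is the distance from the TCP to the grasp point, in m); z points along the fingers, y is the line along which they close (so a half turn about z gives the same grasp; the last joint's range is limited). The gripper opens to 85 mm and grips with 20 to 120 N. Pads are 22 mm wide; open, the fingers measure 114 mm over their backs; the gripper's body (76 mm by 85 mm) begins 54 mm behind the grasp point. The pads swing forward as they close: fully open they stand 13 mm farther back than shut.
Start: joints at [1.285, 0.332, -0.065, 1.46, 0.022, 1.35, -0.088], TCP at [0.162, -0.604, 0.231] pointing down, gripper open.
Joint ranges: [-2.6, 2.6], [-0.5, 2.12], [-1.47, 1.34], [0.16, 2.42], [-1.27, 4.41], [0.06, 2.06], [-2.6, 2.6]. Speed limits (rad/s): [2.22, 2.22, 2.79, 2.79, 3.14, 3.14, 3.14].

INTERFACE

Orientations are given as a unit quaternion [x, y, z, w].
In Python, from workcell import manip gives the robot as it stands. The module is installed in compiled form; this text tells all that it offers.
- The arm moves only by the shell command python3 -m inch 'ROWS' [OPENING] [FORCE]. ROWS is JSON, a list of rows, each a list of 2 entries, a list of its own where there are three numbers: the shift along the tool's x, y, z each as a share of 0.08 m, from -1 to 1, then the turn, a rotation vector about the tool's x, y, z each as a share of 45 degrees, from -1 to 1. A call has exactly 10 rows; each row is the pose to reach, as a shift and turn from the pose commanded when the call began, along the tool's axes at that moment; what a row does not reach only later rows make up. A row lasts 1/10 s, in which the tool goes at most 50 mm and 8.59 degrees, less where a joint would pass 70% of its speed; a pose out of reach is approached as far as the arm can. A call with a number of a shift or a turn outside -1 to 1 is refused whole. A call with a gripper value outside its range is refused whole. OPENING is the opening, from 0 (shut) to 1 (fully open), set as the call begins (- or left out, the last holds). The fingers move at their own pace and stop on an object; FORCE is the grip in N (left out, the last holds). Time passes only in rows, so rows that repeat a pose let the fingers close, or fill a call up. It gives the time, the measured TCP pose, the force, the opening and the grip force at its end, in the units of the state.
- manip.get_obs(): the state, without advancing time (a new reading comes with each control period).
- manip.camera(name): name is "scene" or "top"; returns the picture (480x640x3 uint8, red, green, blue); there is no depth.
- manip.camera_params(name): a dict with "fov_y" (degrees; the focal length in pixels is half the picture's height over the tangent of half this angle, whatever the lens; pixels are square), "cx", "cy" (the principal point, pixels), "camera_from_world" (4x4, takes a point from world to camera coordinates). Camera axes: x right, y up, looking along -z (the intrinsics and any distortion apply to the point x, -y, -z); pixel columns grow to the right and rows downward; lengths in m; the calibration is good to about 2 mm. A picture is of the moment at which its call begins. camera_params takes no time and is no camera call.
- manip.hand_in(): hands the job in; it is judged then, once.
The state is a dict: "clock": time; "joint_pos": joint angles; "joint_velocities": joint speeds; "tau": joint torques, N m; "position": TCP position; "ee_rot": TCP orientation; "ft_force": force on the tool from outside, world axes, zero at the start; "torque": the same for the moment, N m; "grip_width": opening from 0.0 (shut) to 1.0 (fully open); "grasp_force": force on a finger pad.
Only numpy, scipy, OpenCV 4.12 (cv2) and the standard library are available. Lean on these libraries where they do the work, as an engineer would, in place of code of your own. Each camera call takes 0.05 s, during which the arm holds its last target. There are 200 camera calls.

TASK

Take the black bushing with the brass liner out of the grey tray and slide it fully down over the steel post of the green clamp fixture. Then turn the red wing knob clockwise, gently, just until the sprung index plunger drops into its notch, and leave it locked there: do not wrench the knob on against the seated plunger. Leave the blanks and the other loose things on the table where they are.

Things in the scene. Friction and masses are not known exactly. Their poses are not given: they have to be found in the camera images.
- bushing: Loose black moulded bushing, a plain upright tube 34 mm outside diameter, 38 mm tall, bore 19 mm right through, 60 g nominal, with a brass ring face round the bore at the top. Origin at the centre of its underside, z up. It stands in one of the four cells of the tray.
- tray: Grey parts tray 160 x 160 mm with 16 mm high walls and one divider each way (four cells of about 74 mm), fixed for the day; floor 4 mm thick. Origin at the centre of its underside, x and y along its sides.
- blank_a: Loose solid black blank without bore or brass, 34 mm diameter, 38 mm tall with chamfered top edge, in another cell of the tray. Origin at the centre of its underside. To be left alone.
- blank_b: As blank_a, in another cell.
- blank_c: As blank_a, in another cell.
- fixture: Green clamp fixture bolted down: base 120 mm (x) x 250 mm (y) x 20 mm high. Origin on the knob's vertical axis at the table; y points from knob to post (95 mm away), z up. A round green housing (68 mm diameter, top at 46 mm) under the knob hides the cam; on the -y side is a dark plunger guide block (40 mm wide, 32 to 92 mm from the axis, top at 50 mm).
- post_base (a point): Point on the axis of the steel post, at the deck of the base plate (20 mm above the table), where the bushing's underside comes to rest. The post is 16 mm in diameter and rises 28 mm above this point, the last 6 mm tapered to 8 mm diameter. Axes as the fixture's.
- knob_grip (a point): On the knob's vertical axis, 90 mm above the table, at the height to grip the red wing: an upright bar 44 mm long, 14 mm thick, from 70 to 100 mm above the table. The point turns with the knob: x along the bar, y across its thickness, z up.
- knob (a joint): Knob angle in rad, growing clockwise from above. Starts at 0 to 0.25; stays where left (turning takes 0.1 to 0.35 N m). The plunger comes home in its notch at an angle somewhere between 0.65 and 1.5: the hidden cam is set differently on each fixture, so feel or watch for it. The notch leaves about 0.15 rad of play; beyond it a steep lip stops the plunger and the moment rises quickly.
- plunger (a joint): Outward position of the sprung index plunger in m: 4 to 7 mm (0.004 to 0.007) while it rides on the cam, rising slowly as the knob turns, 0 when it has dropped fully into the notch. Spring 500 N/m, about 7 N riding, 4.5 N dropped. It slides down a sloped entry over the last 0.35 rad of turning before it is home, so the knob then turns easily; it must be turned on until the plunger is home.
- plunger_tail (a point): End of the plunger's tail: a black 24 mm disc on an orange rod, sticking out of the guide block on the fixture's -y side, 33 mm above the table. It moves in along the fixture's y as the plunger drops: the gap of orange rod between disc and block goes from about 8 to 10 mm to 3 mm.
- screwdriver: Loose red-handled screwdriver lying on the table, a bystander. Origin under its middle.
- cup: Loose black open cup, 80 mm diameter, 90 mm tall, a bystander. Origin at the centre of its underside.
- gauge_block: Loose steel block 50 x 30 x 20 mm, a bystander. Origin at the centre of its underside.
- keeper (a point): Point on the underside (61 mm above the table) of the 5 mm thick fan-shaped aluminium keeper that turns with the knob: 95 mm from the axis on its centre line; the fan reaches 112 mm and 0.5 rad to either side. It starts clear of the post; locked, it lies over the seated bushing with 3 mm to spare (it strikes one that is not down).
There are look-alikes about, which are no part of the job. Leave any pink look-alike of the bushing alone.

How it is judged:
On the way, in this order (a step that is already met when the one before it is completed fails the run):
1. the bushing stands fully down on the post, released (horizontal distance between bushing and post_base below 0.004 m and z of bushing in the frame of post_base below 0.002 m and angle between bushing's own z axis and vertical below 0.08 rad and contact force between the fingers and bushing below 0.1 N), for 0.2 s.
2. the plunger has dropped into the notch (value of joint plunger below 0.0015 m), for 0.2 s.
At the end, for the whole second after the job is handed in: The brass-lined bushing is at rest fully down on the post (centre within 4 mm of the post's axis, underside within 2 mm of the deck, tilted less than 0.08 rad) and the plunger is home in the notch (plunger joint below 1.5 mm) (horizontal distance between bushing and post_base below 0.004 m and z of bushing in the frame of post_base below 0.002 m and angle between bushing's own z axis and vertical below 0.08 rad and linear speed of bushing below 0.02 m/s and value of joint plunger below 0.0015 m); the robot touches nothing.
It fails at once if the cam is wrenched against the plunger with more than 30 N (contact force between knob and plunger above 30 N).
It fails at once if a blank is moved more than 25 mm or tipped over (distance of any of blank_a, blank_b, blank_c from where it was at the start of the episode above 0.025 m or angle between any of blank_a, blank_b, blank_c's own z axis and vertical above 0.5 rad).
It fails at once if another loose thing on the table is moved more than 30 mm (distance of any of screwdriver, cup, gauge_block from where it was at the start of the episode above 0.03 m).
It also fails if it takes over 67 s, if anything falls off the work surface, if the arm or the gripper's body presses on something with over 40 N, if the wrist force passes 120 N, or if a joint passes its speed limit or range.

## Working session

There is one attempt and no reset: what is moved stays moved. The work goes in short steps, Python scripts to look and compute and a shell command to move; the robot and the scene stay as the last step left them, time stands still between calls to the robot, and variables do not carry over. Pictures are saved under pics/ and viewed, at most 10 in all, crops included, and the job is handed in when it is done.

```bash
mkdir -p pics; python3 - <<'E'
from workcell import manip
import cv2,numpy as np
for n in("scene","top"):
    im=manip.camera(n); cv2.imwrite(f"pics/{n}0.png",im[:,:,::-1])
    p=manip.camera_params(n); print(n,{k:(np.round(v,4).tolist() if not isinstance(v,str) else v) for k,v in p.items()})
print(manip.get_obs(), manip.grip_point_offset)
E
```

```text
scene {'fov_y': 52.3925, 'cx': 320.4212, 'cy': 233.2963, 'camera_from_world': [[0.1358, 0.9907, 0.0027, -0.0219], [-0.8341, 0.1129, 0.5399, 0.3778], [0.5346, -0.0756, 0.8417, -1.3642], [0.0, 0.0, 0.0, 1.0]]}
top {'fov_y': 52.1235, 'cx': 310.6376, 'cy': 239.0742, 'camera_from_world': [[0.0185, -0.9998, 0.0012, -0.0572], [0.9816, 0.0184, 0.1902, -0.5205], [-0.1902, -0.0023, 0.9817, -1.1088], [0.0, 0.0, 0.0, 1.0]]}
{'clock': 0.1, 'joint_pos': array([ 1.28543311,  0.33280698, -0.06471795,  1.46086609,  0.02155815,
        1.34988932, -0.08848588]), 'joint_velocities': array([ 6.27394215e-04, -2.15078095e-04,  3.82698402e-04, -2.84793544e-03,
        1.59333058e-03, -5.15502096e-05,  1.08375358e-03]), 'tau': array([ 2.08378500e-03, -6.26747489e+01,  4.98803461e-02, -3.92433035e+01,
        1.64720218e-02,  6.94618531e-03, -1.56650577e-05]), 'position': array([ 0.16227674, -0.60321515,  0.2305924 ]), 'ee_rot': array([ 9.91378937e-01,  1.31024405e-01, -8.91151599e-05, -6.32158664e-04]), 'ft_force': array([-0.14690965,  0.41992913,  0.42696973]), 'torque': array([-0.03443301, -0.00656541,  0.01009663]), 'grasp_force': 0.0, 'grip_width': 0.9968375798897088} 0.0187
```

View pics/scene0.png

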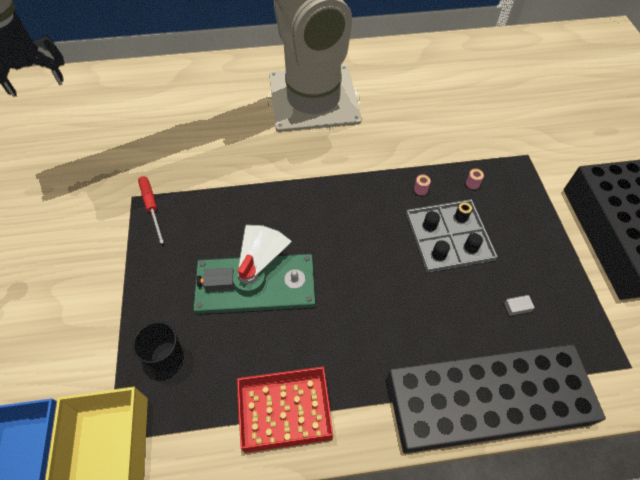

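View pics/top0.png

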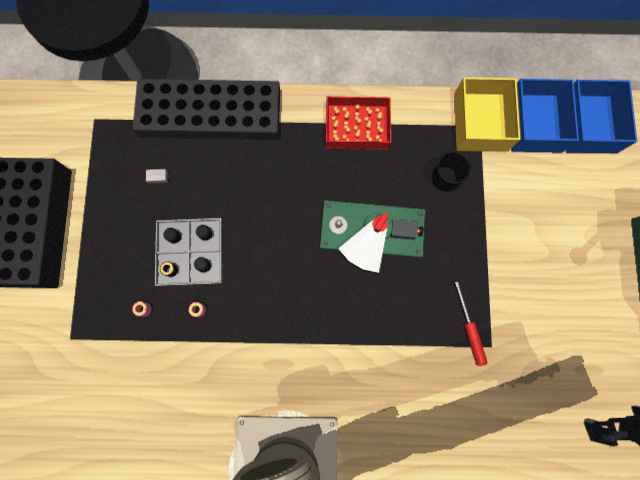

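Candidates for the bushing are: black with a brass ring at top (167,268) / scene (464,211); blanks at top (173,235), (204,233) and (203,265); pink look-alikes at top (142,309) and (197,309). By the description I choose (167,268) and will check it in a crop.

```bash
cat > h.py <<'E'
from workcell import manip
import cv2,numpy as np
from scipy.spatial.transform import Rotation as R
def ray(n,u,v):
    p=manip.camera_params(n); T=np.array(p["camera_from_world"]); f=240/np.tan(np.radians(p["fov_y"])/2)
    d=T[:3,:3].T@np.array([(u-p["cx"])/f,-(v-p["cy"])/f,-1]); return -T[:3,:3].T@T[:3,3],d
def onz(n,uv,z):
    o,d=ray(n,*uv); return (o+d*(z-o[2])/d[2])
def tri(a,b):
    A=[];B=[]
    for n,uv in(("scene",a),("top",b)):
        o,d=ray(n,*uv); d/=np.linalg.norm(d); P=np.eye(3)-np.outer(d,d); A.append(P);B.append(P@o)
    return np.linalg.lstsq(np.vstack(A),np.hstack(B),rcond=None)[0]
def proj(n,X):
    p=manip.camera_params(n); T=np.array(p["camera_from_world"]); f=240/np.tan(np.radians(p["fov_y"])/2)
    c=T[:3,:3]@X+T[:3,3]; return np.array([p["cx"]-f*c[0]/c[2],p["cy"]+f*c[1]/c[2]])
def to_tool(d,obs):  # world shift -> row shares
    return R.from_quat(obs["ee_rot"]).inv().apply(d)/0.08
def hsv(im): return cv2.cvtColor(im,cv2.COLOR_RGB2HSV)
def mask(im,lo,hi,box):
    m=cv2.inRange(hsv(im),np.array(lo),np.array(hi)); k=np.zeros_like(m); x0,y0,x1,y1=box; k[y0:y1,x0:x1]=m[y0:y1,x0:x1]; return k
def cen(m):
    c=max(cv2.findContours(m,0,2)[0],key=cv2.contourArea); 
    return cv2.minEnclosingCircle(c)[0],cv2.minAreaRect(c)
E
python3 - <<'E'
from h import *
t=cv2.imread("pics/top0.png")[:,:,::-1].copy(); s=cv2.imread("pics/scene0.png")[:,:,::-1].copy()
for n,im,b in(("top",t,(155,255,182,282)),("scene",s,(450,198,478,224))):
    m=mask(im,(10,80,90),(32,255,255),b); c,_=cen(m); print("ring",n,c,(m>0).sum(),onz(n,c,.042).round(4))
for n,im,b in(("top",t,(310,190,435,265)),("scene",s,(185,240,325,320))):
    m=mask(im,(45,60,30),(90,255,255),b); ys,xs=np.nonzero(m)
    r=cv2.minAreaRect(np.c_[xs,ys].astype(np.float32)); P=np.array([onz(n,q,.02)[:2] for q in cv2.boxPoints(r)]);print("green",n,P.round(4).tolist(),P.mean(0))
    m=mask(im,(0,150,110),(8,255,255),b); c,r=cen(m); print("red",n,c,r)
    m=mask(im,(9,150,120),(24,255,255),b); print("orange",np.argwhere(m)[:,::-1].mean(0) if m.any() else 0)
tr=np.vstack([cv2.resize(t[y0:y1,x0:x1],(800,300),interpolation=cv2.INTER_CUBIC) for x0,y0,x1,y1 in((130,215,290,275+0),(310,195,450,275-27))]) if 0 else None
a=cv2.resize(t[205:325,120:240],(400,400),interpolation=2); b=cv2.resize(t[180:300,310:430],(400,400),interpolation=2)
cv2.imwrite("pics/c1.png",np.hstack([a,b])[:,:,::-1])
E
```

```text
ring top (166.34616088867188, 267.8846130371094) 96 [0.4478 0.2903 0.042 ]
ring scene (465.0, 206.5) 100 [0.4466 0.2935 0.042 ]
green top [[0.5044, -0.0685], [0.6272, -0.0773], [0.6089, -0.3303], [0.4869, -0.3166]] [ 0.55683648 -0.19816709]
red top (381.0, 221.5) ((380.0, 221.5), (17.0, 14.0), 90.0)
orange [417.90909091 230.36363636]
green scene [[0.4901, -0.3306], [0.5095, -0.0662], [0.6379, -0.0767], [0.6187, -0.3239]] [ 0.56404828 -0.19936091]
red scene (247.0, 266.06817626953125) ((248.50543212890625, 266.82489013671875), (15.321464538574219, 20.909292221069336), 32.735225677490234)
orange [201.08333333 280.16666667]
```

View pics/c1.png

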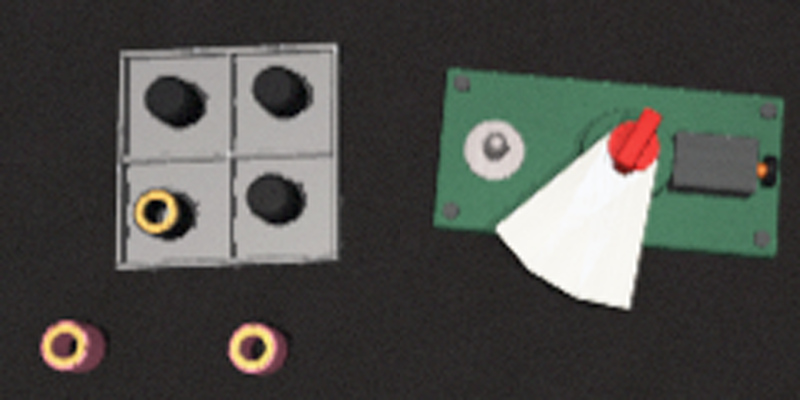

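The crop confirms it: the black part with a brass ring at crop (157,212), or top (167,268), is the bushing at about (0.447, 0.292). The post is at top (338,223). The wing bar runs up and to the right, and the keeper is clear of the post on the robot side.

```bash

python3 -m inch '[[[0.1,-0.05,0],[0,0,-0.07]],[[0.2,-0.1,0],[0,0,-0.14]],[[0.3,-0.15,0],[0,0,-0.21]],[[0.4,-0.2,0],[0,0,-0.28]],[[0.5,-0.25,0],[0,0,-0.35]],[[0.6,-0.3,0],[0,0,-0.42]],[[0.7,-0.35,0],[0,0,-0.5]],[[0.8,-0.4,0],[0,0,-0.58]],[[0.9,-0.45,0],[0,0,-0.67]],[[1,-0.5,0],[0,0,-0.67]]]' 0.65
python3 -m inch '[[[0.1,-0.03,0],[0,0,0]],[[0.2,-0.06,0],[0,0,0]],[[0.3,-0.09,0],[0,0,0]],[[0.4,-0.12,0],[0,0,0]],[[0.5,-0.15,0],[0,0,0]],[[0.6,-0.18,0],[0,0,0]],[[0.7,-0.21,0],[0,0,0]],[[0.8,-0.24,0],[0,0,0]],[[0.9,-0.27,0],[0,0,0]],[[1,-0.3,0],[0,0,0]]]'
python3 -m inch '[[[0.1,-0.04,0],[0,0,0]],[[0.2,-0.08,0],[0,0,0]],[[0.3,-0.12,0],[0,0,0]],[[0.4,-0.16,0],[0,0,0]],[[0.5,-0.2,0],[0,0,0]],[[0.6,-0.24,0],[0,0,0]],[[0.7,-0.28,0],[0,0,0]],[[0.8,-0.32,0],[0,0,0]],[[0.9,-0.36,0],[0,0,0]],[[1,-0.4,0],[0,0,0]]]'
python3 -m inch '[[[0.1,0,0],[0,0,0]],[[0.2,0,0],[0,0,0]],[[0.3,0,0],[0,0,0]],[[0.4,0,0],[0,0,0]],[[0.5,0,0],[0,0,0]],[[0.6,0,0],[0,0,0]],[[0.7,0,0],[0,0,0]],[[0.8,0,0],[0,0,0]],[[0.9,0,0],[0,0,0]],[[1,0,0],[0,0,0]]]'
python3 -m inch '[[[0.1,0,0],[0,0,0]],[[0.2,0,0],[0,0,0]],[[0.3,0,0],[0,0,0]],[[0.4,0,0],[0,0,0]],[[0.5,0,0],[0,0,0]],[[0.6,0,0],[0,0,0]],[[0.7,0,0],[0,0,0]],[[0.8,0,0],[0,0,0]],[[0.9,0,0],[0,0,0]],[[1,0,0],[0,0,0]]]'
python3 -m inch '[[[0.1,-0.1,0],[0,0,0]],[[0.2,-0.2,0],[0,0,0]],[[0.3,-0.3,0],[0,0,0]],[[0.4,-0.4,0],[0,0,0]],[[0.5,-0.5,0],[0,0,0]],[[0.6,-0.6,0],[0,0,0]],[[0.7,-0.7,0],[0,0,0]],[[0.8,-0.8,0],[0,0,0]],[[0.9,-0.9,0],[0,0,0]],[[1,-1,0],[0,0,0]]]'
```

```text
clock: 1.1
position: [0.2294, -0.5437, 0.2309]
ee_rot: [0.923, 0.385, 0.0, -0.0]
ft_force: [0.7, 0.2, 0.1]
grip_width: 0.646
grasp_force: 0.0
clock: 2.1
position: [0.2689, -0.4699, 0.2314]
ee_rot: [0.923, 0.384, 0.0, 0.0]
ft_force: [0.8, 0.2, 0.8]
grip_width: 0.647
grasp_force: 0.0
clock: 3.1
position: [0.3025, -0.3905, 0.2313]
ee_rot: [0.923, 0.384, -0.0, 0.0]
ft_force: [-0.6, -0.7, -0.3]
grip_width: 0.651
grasp_force: 0.0
clock: 4.1
position: [0.3591, -0.3339, 0.2313]
ee_rot: [0.923, 0.384, 0.0, 0.0]
ft_force: [1.1, 1.0, 0.3]
grip_width: 0.65
grasp_force: 0.0
clock: 5.1
position: [0.4154, -0.2771, 0.2313]
ee_rot: [0.923, 0.384, 0.0, 0.0]
ft_force: [-1.1, 0.3, -0.0]
grip_width: 0.652
grasp_force: 0.0
clock: 6.1
position: [0.4145, -0.1635, 0.2313]
ee_rot: [0.923, 0.384, 0.0, 0.0]
ft_force: [0.2, 0.0, 0.6]
grip_width: 0.649
grasp_force: 0.0
```

```bash

python3 -m inch '[[[0.1,-0.1,0],[0,0,0]],[[0.2,-0.2,0],[0,0,0]],[[0.3,-0.3,0],[0,0,0]],[[0.4,-0.4,0],[0,0,0]],[[0.5,-0.5,0],[0,0,0]],[[0.6,-0.6,0],[0,0,0]],[[0.7,-0.7,0],[0,0,0]],[[0.8,-0.8,0],[0,0,0]],[[0.9,-0.9,0],[0,0,0]],[[1,-1,0],[0,0,0]]]'
python3 -m inch '[[[0.1,-0.1,0],[0,0,0]],[[0.2,-0.2,0],[0,0,0]],[[0.3,-0.3,0],[0,0,0]],[[0.4,-0.4,0],[0,0,0]],[[0.5,-0.5,0],[0,0,0]],[[0.6,-0.6,0],[0,0,0]],[[0.7,-0.7,0],[0,0,0]],[[0.8,-0.8,0],[0,0,0]],[[0.9,-0.9,0],[0,0,0]],[[1,-1,0],[0,0,0]]]'
python3 -m inch '[[[0.1,-0.1,0],[0,0,-0.1]],[[0.2,-0.2,0],[0,0,-0.2]],[[0.3,-0.3,0],[0,0,-0.3]],[[0.4,-0.4,0],[0,0,-0.4]],[[0.5,-0.5,0],[0,0,-0.5]],[[0.6,-0.6,0],[0,0,-0.6]],[[0.7,-0.7,0],[0,0,-0.7]],[[0.8,-0.8,0],[0,0,-0.8]],[[0.9,-0.9,0],[0,0,-0.9]],[[1,-1,0],[0,0,-1]]]'
python3 -m inch '[[[0.1,0,0.1],[0,0,-0.1]],[[0.2,0,0.2],[0,0,-0.2]],[[0.3,0,0.3],[0,0,-0.3]],[[0.4,0,0.4],[0,0,-0.4]],[[0.5,0,0.5],[0,0,-0.5]],[[0.6,0,0.6],[0,0,-0.6]],[[0.7,0,0.7],[0,0,-0.7]],[[0.8,0,0.8],[0,0,-0.8]],[[0.9,0,0.9],[0,0,-0.9]],[[1,0,1],[0,0,-1]]]'
python3 - <<'E'
from h import *
o=manip.get_obs(); print(o["position"],R.from_quat(o["ee_rot"]).as_matrix()[:2,1],o["joint_pos"].round(2))
for z in(.09,.02): print(z,to_tool(np.array([.447,.292,z])-o["position"],o).round(3))
# refined fixture: post tip and wing by views
t=cv2.imread("pics/top0.png")[:,:,::-1]; s=cv2.imread("pics/scene0.png")[:,:,::-1]
for n,im in(("top",t),("scene",s)):
    b=dict(top=(320,205,358,245),scene=(278,262,312,292))[n]
    m=mask(im,(0,0,125),(180,50,255),b); m2=mask(im,(45,60,30),(90,255,255),b)
    nb,l,st,c=cv2.connectedComponentsWithStats(m); print(n,st[1:].tolist(),c[1:].round(1).tolist())
a=cv2.resize(s[250:310,180:330],(800,320),interpolation=2);cv2.imwrite("pics/c2.png",a[:,:,::-1])
E
```

```text
clock: 7.1
position: [0.4141, -0.0504, 0.2313]
ee_rot: [0.923, 0.384, 0.0, 0.0]
ft_force: [-0.0, 0.4, 0.4]
grip_width: 0.648
grasp_force: 0.0
clock: 8.1
position: [0.4137, 0.0628, 0.2313]
ee_rot: [0.923, 0.384, 0.0, 0.0]
ft_force: [-0.7, 0.3, 0.1]
grip_width: 0.648
grasp_force: 0.0
clock: 9.1
position: [0.4132, 0.1759, 0.2313]
ee_rot: [0.705, 0.709, 0.0, -0.0]
ft_force: [0.3, -0.2, 0.2]
grip_width: 0.648
grasp_force: 0.0
clock: 10.1
position: [0.4129, 0.2558, 0.151]
ee_rot: [0.38, 0.925, 0.0, -0.0]
ft_force: [-0.0, -0.2, 0.0]
grip_width: 0.65
grasp_force: 0.0
[0.41289778 0.25575489 0.15100203] [0.70246232 0.7117209 ] [ 0.32  0.23 -1.06  1.88  0.22  1.16 -0.02]
0.09 [0.015 0.622 0.763]
0.02 [0.014 0.621 1.638]
top [[329, 216, 19, 18, 249], [343, 232, 15, 13, 106]] [[337.9, 224.5], [352.2, 240.0]]
scene [[284, 269, 22, 20, 294]] [[294.5, 278.5]]
```

View pics/c2.png

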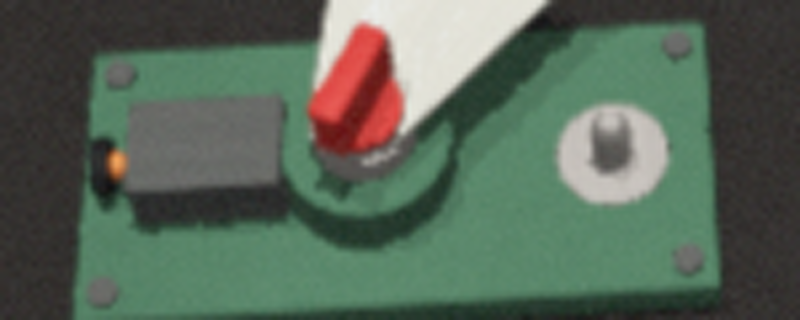

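The crop shows the post disc centre at (613,153), or scene (294.9,278.7). The orange gap at scene (201,280) is wide, so the plunger is riding on the cam. Next I descend and grip.

```bash

python3 -m inch '[[[0,0.1,0.05],[0,0,0]],[[0,0.2,0.1],[0,0,0]],[[0,0.3,0.2],[0,0,0]],[[0,0.4,0.3],[0,0,0]],[[0.01,0.5,0.4],[0,0,0]],[[0.01,0.62,0.5],[0,0,0]],[[0.015,0.62,0.6],[0,0,0]],[[0.015,0.62,0.7],[0,0,0]],[[0.015,0.62,0.8],[0,0,0]],[[0.015,0.62,0.86],[0,0,0]]]' 0.65
python3 -m inch '[[[0,0,0.1],[0,0,0]],[[0,0,0.2],[0,0,0]],[[0,0,0.3],[0,0,0]],[[0,0,0.4],[0,0,0]],[[0,0,0.5],[0,0,0]],[[0,0,0.6],[0,0,0]],[[0,0,0.7],[0,0,0]],[[0,0,0.8],[0,0,0]],[[0,0,0.85],[0,0,0]],[[0,0,0.85],[0,0,0]]]'
python3 -m inch '[[[0,0,0],[0,0,0]],[[0,0,0],[0,0,0]],[[0,0,0],[0,0,0]],[[0,0,0],[0,0,0]],[[0,0,0],[0,0,0]],[[0,0,0],[0,0,0]],[[0,0,0],[0,0,0]],[[0,0,-0.03],[0,0,0]],[[0,0,-0.06],[0,0,0]],[[0,0,-0.1],[0,0,0]]]' 0 40
python3 - <<'E'
from h import *
pt=onz("top",(338.2,224.8),.02);ps=onz("scene",(294.9,278.7),.02);print("post",pt,ps)
f=[]
for n,p in(("top",(419,231)),("scene",(201.5,280.5))): print("orange",onz(n,p,.033))
# wing: corners of top at z=.1 from crop c1 / c2
for n,a,b in(("top",(506.+0,0),(0,0)),):pass
w=tri((180+372/5.333,250+28/5.333),(310+(652-400)*.3,180+113*.3)); print("wing far end tri",w)
t=cv2.imread("pics/top0.png")[:,:,::-1]
o=manip.get_obs();print(o["position"],o["grip_width"])
s=manip.camera("scene"); cv2.imwrite("pics/c3.png",cv2.resize(s[130:280,380:580],(800,600))[:,:,::-1])
E
```

```text
clock: 11.1
position: [0.4469, 0.2905, 0.0817]
ee_rot: [0.381, 0.924, -0.0, -0.0]
ft_force: [0.7, -0.5, 0.1]
grip_width: 0.652
grasp_force: 0.0
clock: 12.1
position: [0.4468, 0.2908, 0.0138]
ee_rot: [0.381, 0.925, -0.0, -0.0]
ft_force: [-0.8, 0.5, 0.1]
grip_width: 0.652
grasp_force: 0.0
clock: 13.1
position: [0.447, 0.2908, 0.0225]
ee_rot: [0.381, 0.925, -0.0, -0.0]
ft_force: [-1.1, -0.4, 0.4]
grip_width: 0.371
grasp_force: 39.7
post [ 0.564017   -0.11398867  0.02      ] [ 0.56654723 -0.11035148  0.02      ]
orange [ 0.5494555  -0.30770659  0.033     ]
orange [ 0.55128079 -0.30424952  0.033     ]
wing far end tri [ 0.56458702 -0.20187158  0.13746803]
[0.44700736 0.2907859  0.02249216] 0.37059945572474834
```

View pics/c3.png

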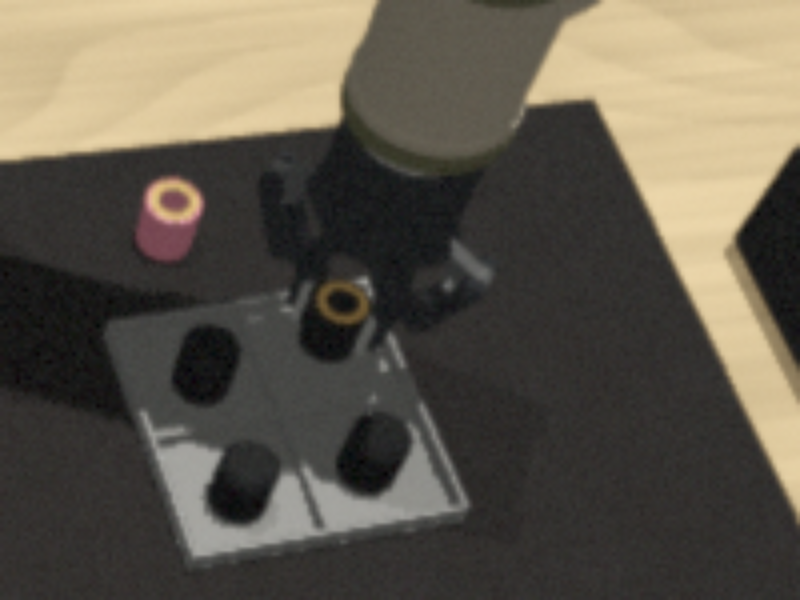

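The crop shows the bushing held between the pads with its ring at (342,303). Nothing else has been disturbed. Next I lift and carry it towards the post.

```bash

python3 -m inch '[[[0,0,-0.15],[0,0,0]],[[0,0,-0.3],[0,0,0]],[[0,0,-0.45],[0,0,0]],[[0,0,-0.6],[0,0,0]],[[0,0,-0.75],[0,0,0]],[[-0.1,0,-0.9],[0,0,0]],[[-0.2,0,-1],[0,0,0]],[[-0.3,0,-1],[0,0,0]],[[-0.45,0,-1],[0,0,0]],[[-0.6,0,-1],[0,0,0]]]'
python3 -m inch '[[[-0.1,-0.1,0],[0,0,0]],[[-0.2,-0.2,0],[0,0,0]],[[-0.3,-0.3,0],[0,0,0]],[[-0.4,-0.4,0],[0,0,0]],[[-0.5,-0.5,0],[0,0,0]],[[-0.6,-0.6,0],[0,0,0]],[[-0.7,-0.7,0],[0,0,0]],[[-0.8,-0.8,0],[0,0,0]],[[-0.9,-0.9,0],[0,0,0]],[[-1,-1,0],[0,0,0]]]'
python3 -m inch '[[[-0.1,-0.1,0],[0,0,0]],[[-0.2,-0.2,0],[0,0,0]],[[-0.3,-0.3,0],[0,0,0]],[[-0.4,-0.4,0],[0,0,0]],[[-0.5,-0.5,0],[0,0,0]],[[-0.6,-0.6,0],[0,0,0]],[[-0.7,-0.7,0],[0,0,0]],[[-0.8,-0.8,0],[0,0,0]],[[-0.9,-0.9,0],[0,0,0]],[[-1,-1,0],[0,0,0]]]'
python3 -m inch '[[[-0.1,-0.02,0],[0,0,-0.06]],[[-0.2,-0.04,0],[0,0,-0.12]],[[-0.3,-0.06,0],[0,0,-0.18]],[[-0.4,-0.08,0],[0,0,-0.24]],[[-0.5,-0.1,0],[0,0,-0.3]],[[-0.6,-0.12,0],[0,0,-0.36]],[[-0.7,-0.14,0],[0,0,-0.42]],[[-0.8,-0.16,0],[0,0,-0.48]],[[-0.9,-0.18,0],[0,0,-0.54]],[[-1,-0.2,0],[0,0,-0.6]]]'
python3 -m inch '[[[-0.08,-0.08,0],[0,0,-0.05]],[[-0.16,-0.16,0],[0,0,-0.1]],[[-0.24,-0.24,0],[0,0,-0.15]],[[-0.32,-0.32,0],[0,0,-0.2]],[[-0.4,-0.4,0],[0,0,-0.25]],[[-0.48,-0.48,0],[0,0,-0.3]],[[-0.56,-0.56,0],[0,0,-0.36]],[[-0.64,-0.64,0],[0,0,-0.42]],[[-0.72,-0.72,0],[0,0,-0.5]],[[-0.74,-0.75,0],[0,0,-0.5]]]'
python3 - <<'E'
from h import *
o=manip.get_obs();P=o["position"];print(P,R.from_quat(o["ee_rot"]).as_matrix()[:2,1],o["grip_width"])
zt=P[2]-.010+.038; E=np.array([P[0],P[1],zt])
out=[]
for n in("scene","top"):
    im=manip.camera(n); u,v=proj(n,E).astype(int); b=(max(u-22,0),v-22,u+22,v+22)
    m=mask(im,(8,90,60),(34,255,255),b)
    if m.any(): c,_=cen(m); print(n,(u,v),c,(m>0).sum(),onz(n,c,zt))
    out.append(cv2.resize(im[v-45:v+45,u-45:u+45],(400,400),interpolation=2))
cv2.imwrite("pics/c4.png",np.hstack(out)[:,:,::-1])
E
```

```text
clock: 14.15
position: [0.4818, 0.2559, 0.1019]
ee_rot: [0.381, 0.924, -0.0, -0.0]
ft_force: [-0.3, 0.4, -0.1]
grip_width: 0.369
grasp_force: 39.7
clock: 15.15
position: [0.4816, 0.1431, 0.1025]
ee_rot: [0.381, 0.925, -0.0, 0.0]
ft_force: [0.2, -0.2, -0.4]
grip_width: 0.37
grasp_force: 39.8
clock: 16.15
position: [0.482, 0.03, 0.1025]
ee_rot: [0.381, 0.925, -0.0, 0.0]
ft_force: [-0.6, 0.3, -0.1]
grip_width: 0.373
grasp_force: 39.8
clock: 17.15
position: [0.5276, -0.0377, 0.1024]
ee_rot: [0.154, 0.988, -0.0, -0.0]
ft_force: [0.0, 0.1, -0.2]
grip_width: 0.374
grasp_force: 39.8
clock: 18.15
position: [0.5656, -0.1136, 0.1022]
ee_rot: [-0.041, 0.999, 0.0, -0.0]
ft_force: [0.4, -1.6, -0.8]
grip_width: 0.375
grasp_force: 39.8
[ 0.56562958 -0.1135895   0.1022324 ] [-0.08170082  0.99665689] 0.3749579617088199
scene (np.int64(290), np.int64(252)) (291.6000061035156, 253.0) 114 [ 0.56766266 -0.11230419  0.1302324 ]
```

View pics/c4.png

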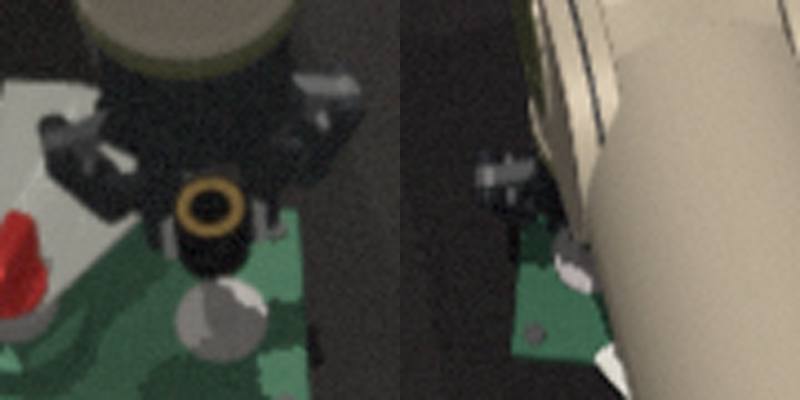

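The scene crop shows the bushing ring at crop (210,207) above the post disc, 1 mm and 2 mm off by the same camera. I correct that and start down.

```bash

python3 -m inch '[[[0.01,0.025,0.07],[0,0,0]],[[0.01,0.025,0.14],[0,0,0]],[[0.01,0.025,0.21],[0,0,0]],[[0.01,0.025,0.28],[0,0,0]],[[0.01,0.025,0.35],[0,0,0]],[[0.01,0.025,0.42],[0,0,0]],[[0.01,0.025,0.48],[0,0,0]],[[0.01,0.025,0.54],[0,0,0]],[[0.01,0.025,0.6],[0,0,0]],[[0.01,0.025,0.65],[0,0,0]]]'
python3 - <<'E'
from h import *
o=manip.get_obs();print(o["position"],o["ft_force"],o["torque"])
E
```

```text
clock: 19.25
position: [0.5649, -0.1111, 0.0506]
ee_rot: [-0.041, 0.999, -0.001, 0.0]
ft_force: [-1.1, -5.0, 2.4]
grip_width: 0.371
grasp_force: 40.3
[ 0.56486921 -0.11114407  0.05059075] [-1.09645012 -4.95273792  2.38690469] [-1.12974149  0.23144391 -0.02731224]
```

```bash

python3 -m inch '[[[0,-0.012,0],[0,0,0]],[[0,-0.012,0.04],[0,0,0]],[[0,-0.012,0.08],[0,0,0]],[[0,-0.012,0.12],[0,0,0]],[[0,-0.012,0.16],[0,0,0]],[[0,-0.012,0.2],[0,0,0]],[[0,-0.012,0.23],[0,0,0]],[[0,-0.012,0.25],[0,0,0]],[[0,-0.012,0.25],[0,0,0]],[[0,-0.012,0.25],[0,0,0]]]'
```

```text
clock: 20.25
position: [0.5648, -0.1116, 0.031]
ee_rot: [-0.041, 0.999, -0.001, 0.0]
ft_force: [-2.5, -5.9, 8.1]
grip_width: 0.377
grasp_force: 41.1
```

```bash

python3 -m inch '[[[0,0,0],[0,0,0]],[[0,0,0],[0,0,0]],[[0,0,0],[0,0,0]],[[0,0,0],[0,0,0]],[[0,0,-0.1],[0,0,0]],[[0,0,-0.25],[0,0,0]],[[0,0,-0.4],[0,0,0]],[[0,0,-0.6],[0,0,0]],[[0,0,-0.8],[0,0,0]],[[0,0,-1],[0,0,0]]]' 0.65
python3 - <<'E'
from h import *
o=manip.get_obs();print(o["position"])
im=manip.camera("scene"); cv2.imwrite("pics/s5.png",im[:,:,::-1])
m=mask(im,(10,90,80),(34,255,255),(275,250,312,292)); c,_=cen(m); print("ring",c,onz("scene",c,.058))
post=np.array([.565,-.1122]); th=np.radians(85.8); y=np.array([np.cos(th),np.sin(th)]); k=post-.095*y; print("knob",k)
cv2.imwrite("pics/c5.png",cv2.resize(im[245:305,180:330],(800,320),interpolation=2)[:,:,::-1])
# wing bar edges from predicted knob: print red pixels of bar top for candidate yaw, from two bar ends in top0
t=cv2.imread("pics/top0.png")[:,:,::-1].copy()
K=np.r_[k,.1]; print("knob px top/scene",proj("top",K),proj("scene",K))
for d in(20,30,40,50):
    a=np.radians(-d); e=.022*np.array([np.cos(a),np.sin(a),0]); print(d,proj("top",K+e).round(1),proj("top",K-e).round(1),proj("scene",K+e).round(1),proj("scene",K-e).round(1))
E
```

```text
clock: 21.25
position: [0.5649, -0.1111, 0.1124]
ee_rot: [-0.041, 0.999, -0.0, 0.0]
ft_force: [-0.4, 0.8, -0.3]
grip_width: 0.648
grasp_force: 0.0
[ 0.56486729 -0.11106276  0.11237341]
ring (294.30767822265625, 270.0) [ 0.5661786  -0.10995905  0.058     ]
knob [ 0.55804237 -0.20694488]
knob px top/scene [381.02392894 220.41768502] [244.25245348 262.10731736]
20 [384.2 211.7] [377.8 229.2] [241.  271.7] [247.5 252.7]
30 [385.8 212.4] [376.2 228.5] [239.1 271.2] [249.3 253.2]
40 [387.2 213.3] [374.9 227.5] [237.5 270.4] [250.9 254. ]
50 [388.4 214.5] [373.7 226.4] [236.  269.4] [252.3 255. ]
```

View pics/c5.png

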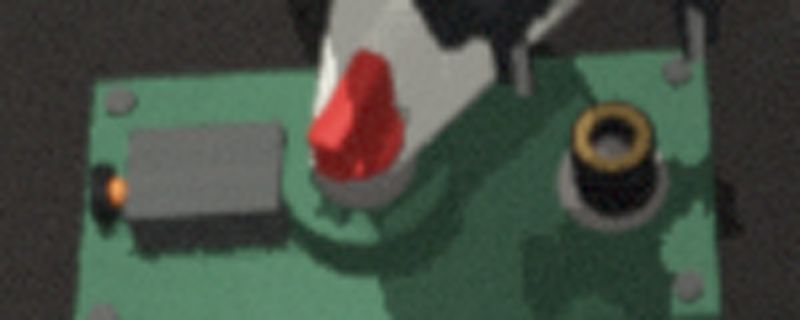

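The crop shows the bushing seated, ring at (613,137), which projects onto the post's position at z=58 mm. The orange gap is unchanged. Next I move to the knob at about (0.558,-0.207), bar yaw about -34°.

```bash

python3 -m inch '[[[0.02,-0.1,0],[0,0,0.09]],[[0.04,-0.2,0],[0,0,0.18]],[[0.06,-0.3,0],[0,0,0.27]],[[0.08,-0.4,0],[0,0,0.36]],[[0.1,-0.5,0],[0,0,0.45]],[[0.12,-0.6,0],[0,0,0.54]],[[0.14,-0.7,0],[0,0,0.63]],[[0.16,-0.8,0],[0,0,0.72]],[[0.18,-0.9,0],[0,0,0.8]],[[0.186,-1,0],[0,0,0.86]]]'
python3 -m inch '[[[-0.06,-0.08,0],[0,0,0]],[[-0.12,-0.15,0],[0,0,0]],[[-0.12,-0.15,0.06],[0,0,0]],[[-0.12,-0.15,0.12],[0,0,0]],[[-0.12,-0.15,0.2],[0,0,0]],[[-0.12,-0.15,0.28],[0,0,0]],[[-0.12,-0.15,0.36],[0,0,0]],[[-0.12,-0.15,0.44],[0,0,0]],[[-0.12,-0.15,0.48],[0,0,0]],[[-0.12,-0.15,0.48],[0,0,0]]]'
python3 -m inch '[[[0,0,0],[0,0,0]],[[0,0,0],[0,0,0]],[[0,0,0],[0,0,0]],[[0,0,0],[0,0,0]],[[0,0,0],[0,0,0]],[[0,0,0],[0,0,0]],[[0,0,0],[0,0,0]],[[0,0,0],[0,0,0]],[[0,0,0],[0,0,0]],[[0,0,0],[0,0,0]]]' 0 30
python3 - <<'E'
from h import *
o=manip.get_obs();print(o["position"],R.from_quat(o["ee_rot"]).as_matrix()[:2,1],o["ft_force"],o["torque"],o["joint_pos"][6])
im=manip.camera("scene");cv2.imwrite("pics/c6.png",cv2.resize(im[230:305,180:330],(800,400),interpolation=2)[:,:,::-1])
E
```

```text
clock: 22.3
position: [0.5563, -0.1924, 0.111]
ee_rot: [0.294, 0.956, -0.0, 0.0]
ft_force: [0.9, 0.8, -0.1]
grip_width: 0.647
grasp_force: 0.0
clock: 23.3
position: [0.5574, -0.2072, 0.0715]
ee_rot: [0.292, 0.956, 0.0, -0.0]
ft_force: [1.2, -0.6, 0.3]
grip_width: 0.651
grasp_force: 0.0
clock: 24.3
position: [0.5581, -0.2074, 0.0725]
ee_rot: [0.292, 0.956, -0.0, 0.001]
ft_force: [2.0, -1.3, 5.0]
grip_width: 0.161
grasp_force: 30.8
[ 0.55808213 -0.20744958  0.07251271] [0.55911576 0.82908957] [ 1.9875357  -1.29442834  5.0408056 ] [-0.08972179 -0.43292879  0.17429361] 0.9606109083890703
```

View pics/c6.png

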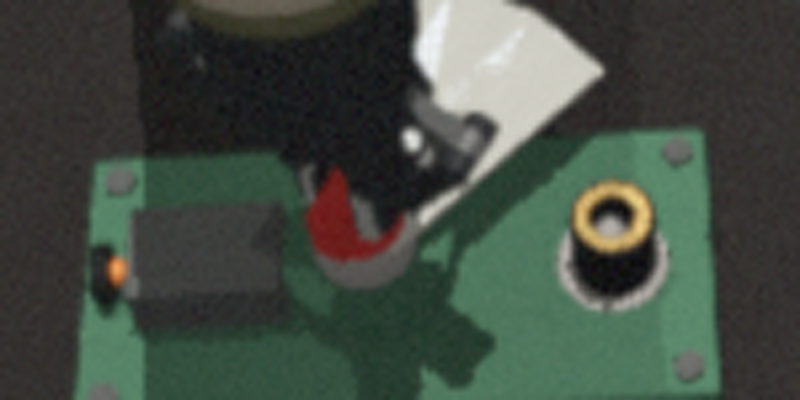

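The pads hold the wing with small forces, and the orange gap at crop (117,270) is still wide. I turn 0.4 rad first (it cannot be home before that), measuring the moment and gap.

```bash
cat > g.py <<'E'
from h import *
o=manip.get_obs(); M=R.from_quat(o["ee_rot"]).as_matrix(); F=o["ft_force"]
print("th",round(np.degrees(np.arctan2(M[1,1],M[0,1])),2),"F",F.round(1),"T",o["torque"].round(3))
for n,b in(("scene",(190,270,212,292)),("top",(408,222,428,240))):
    im=manip.camera(n); x0,y0,x1,y1=b
    h=hsv(im)[y0:y1,x0:x1].astype(float); w=((h[...,0]>7)&(h[...,0]<26)&(h[...,1]>110))*h[...,1]*h[...,2]/65025
    ys,xs=np.mgrid[y0:y1,x0:x1]; print(n,"orange wt",round(w.sum(),2),"cx",round((w*xs).sum()/max(w.sum(),1e-6),2))
E
python3 g.py
python3 -m inch '[[[0,0,0],[0,0,0.06]],[[0,0,0],[0,0,0.12]],[[0,0,0],[0,0,0.18]],[[0,0,0],[0,0,0.24]],[[0,0,0],[0,0,0.3]],[[0,0,0],[0,0,0.36]],[[0,0,0],[0,0,0.42]],[[0,0,0],[0,0,0.48]],[[0,0,0],[0,0,0.51]],[[0,0,0],[0,0,0.51]]]'
python3 g.py
python3 -m inch '[[[0,0,0],[0,0,0.01]],[[0,0,0],[0,0,0.02]],[[0,0,0],[0,0,0.03]],[[0,0,0],[0,0,0.04]],[[0,0,0],[0,0,0.05]],[[0,0,0],[0,0,0.06]],[[0,0,0],[0,0,0.07]],[[0,0,0],[0,0,0.08]],[[0,0,0],[0,0,0.09]],[[0,0,0],[0,0,0.1]]]'
python3 g.py
```

```text
th 56.01 F [ 1.2 -0.3  5.6] T [-0.146 -0.364  0.08 ]
scene orange wt 7.27 cx 201.35
top orange wt 0.0 cx 0.0
clock: 25.45
position: [0.5583, -0.2072, 0.0725]
ee_rot: [0.477, 0.879, 0.0, 0.001]
ft_force: [3.9, -0.2, 5.5]
grip_width: 0.16
grasp_force: 30.7
th 33.07 F [ 3.9 -0.2  5.5] T [ 0.004 -0.84   0.095]
scene orange wt 7.61 cx 201.28
top orange wt 0.0 cx 0.0
clock: 26.55
position: [0.5583, -0.2072, 0.0725]
ee_rot: [0.51, 0.86, 0.0, 0.001]
ft_force: [4.8, 0.7, 5.0]
grip_width: 0.158
grasp_force: 33.0
th 28.62 F [4.8 0.7 5. ] T [ 0.066 -0.944  0.253]
scene orange wt 7.82 cx 201.23
top orange wt 0.0 cx 0.0
```

```bash

python3 -m inch '[[[0,0,0],[0,0,0.02]],[[0,0,0],[0,0,0.04]],[[0,0,0],[0,0,0.06]],[[0,0,0],[0,0,0.08]],[[0,0,0],[0,0,0.1]],[[0,0,0],[0,0,0.12]],[[0,0,0],[0,0,0.14]],[[0,0,0],[0,0,0.16]],[[0,0,0],[0,0,0.18]],[[0,0,0],[0,0,0.2]]]'
python3 g.py
```

```text
clock: 27.65
position: [0.5584, -0.2071, 0.0725]
ee_rot: [0.576, 0.817, 0.0, 0.001]
ft_force: [5.0, 0.2, 5.4]
grip_width: 0.159
grasp_force: 34.8
th 19.6 F [5.  0.2 5.4] T [ 0.036 -1.096  0.346]
scene orange wt 7.85 cx 201.22
top orange wt 0.0 cx 0.0
```

```bash

python3 -m inch '[[[0,0,0],[0,0,0.02]],[[0,0,0],[0,0,0.04]],[[0,0,0],[0,0,0.06]],[[0,0,0],[0,0,0.08]],[[0,0,0],[0,0,0.1]],[[0,0,0],[0,0,0.12]],[[0,0,0],[0,0,0.14]],[[0,0,0],[0,0,0.16]],[[0,0,0],[0,0,0.18]],[[0,0,0],[0,0,0.2]]]'
python3 g.py
```

```text
clock: 28.75
position: [0.5586, -0.2072, 0.0725]
ee_rot: [0.639, 0.769, 0.001, 0.001]
ft_force: [6.5, -0.7, 2.8]
grip_width: 0.162
grasp_force: 30.4
th 10.58 F [ 6.5 -0.7  2.8] T [-0.06  -1.342  0.078]
scene orange wt 5.12 cx 201.86
top orange wt 0.0 cx 0.0
```

```bash

python3 -m inch '[[[0,0,0],[0,0,0.01]],[[0,0,0],[0,0,0.02]],[[0,0,0],[0,0,0.03]],[[0,0,0],[0,0,0.04]],[[0,0,0],[0,0,0.05]],[[0,0,0],[0,0,0.06]],[[0,0,0],[0,0,0.07]],[[0,0,0],[0,0,0.08]],[[0,0,0],[0,0,0.09]],[[0,0,0],[0,0,0.1]]]'
python3 g.py
```

```text
clock: 29.85
position: [0.5586, -0.2072, 0.0725]
ee_rot: [0.668, 0.744, 0.001, 0.001]
ft_force: [6.9, 0.5, 1.6]
grip_width: 0.161
grasp_force: 31.3
th 6.1 F [6.9 0.5 1.6] T [-0.016 -1.255  0.106]
scene orange wt 3.27 cx 202.06
top orange wt 0.0 cx 0.0
```

```bash

python3 -m inch '[[[0,0,0],[0,0,0.01]],[[0,0,0],[0,0,0.02]],[[0,0,0],[0,0,0.03]],[[0,0,0],[0,0,0.04]],[[0,0,0],[0,0,0.05]],[[0,0,0],[0,0,0.06]],[[0,0,0],[0,0,0.07]],[[0,0,0],[0,0,0.08]],[[0,0,0],[0,0,0.08]],[[0,0,0],[0,0,0.08]]]'
python3 g.py
```

```text
clock: 30.95
position: [0.5587, -0.2072, 0.0725]
ee_rot: [0.691, 0.722, 0.001, 0.001]
ft_force: [7.6, 1.0, 5.0]
grip_width: 0.159
grasp_force: 31.8
th 2.52 F [7.6 1.  5. ] T [-1.000e-03 -1.442e+00  6.900e-02]
scene orange wt 1.52 cx 202.54
top orange wt 0.0 cx 0.0
```

```bash

python3 -m inch '[[[0,0,0],[0,0,0.01]],[[0,0,0],[0,0,0.02]],[[0,0,0],[0,0,0.03]],[[0,0,0],[0,0,0.04]],[[0,0,0],[0,0,0.05]],[[0,0,0],[0,0,0.06]],[[0,0,0],[0,0,0.06]],[[0,0,0],[0,0,0.06]],[[0,0,0],[0,0,0.06]],[[0,0,0],[0,0,0.06]]]'
python3 g.py
```

```text
clock: 32.05
position: [0.5587, -0.2072, 0.0725]
ee_rot: [0.708, 0.706, 0.001, 0.001]
ft_force: [7.4, 0.1, 4.8]
grip_width: 0.161
grasp_force: 31.7
th -0.18 F [7.4 0.1 4.8] T [ 0.048 -1.318  0.095]
scene orange wt 0.0 cx 0.0
top orange wt 0.0 cx 0.0
```

```bash
cat >> g.py <<'E'
im=manip.camera("scene"); print(im[276:285,190:212].astype(int).mean(0).round(0)[:,:2].astype(int).T.tolist())
E
python3 g.py
python3 -m inch '[[[0,0,0],[0,0,0.01]],[[0,0,0],[0,0,0.02]],[[0,0,0],[0,0,0.03]],[[0,0,0],[0,0,0.04]],[[0,0,0],[0,0,0.05]],[[0,0,0],[0,0,0.05]],[[0,0,0],[0,0,0.05]],[[0,0,0],[0,0,0.05]],[[0,0,0],[0,0,0.05]],[[0,0,0],[0,0,0.05]]]'
python3 g.py
```

```text
th -0.18 F [ 7.2 -0.3  4.8] T [ 0.02  -1.403  0.054]
scene orange wt 0.0 cx 0.0
top orange wt 0.0 cx 0.0
[[52, 53, 52, 53, 52, 56, 77, 86, 78, 48, 41, 40, 45, 82, 103, 104, 89, 66, 62, 62, 62, 62], [48, 50, 49, 50, 51, 68, 114, 130, 116, 62, 43, 41, 42, 76, 105, 105, 89, 66, 64, 63, 63, 64]]
clock: 33.3
position: [0.5587, -0.2072, 0.0725]
ee_rot: [0.722, 0.692, 0.001, 0.001]
ft_force: [8.2, 0.8, 2.9]
grip_width: 0.157
grasp_force: 32.1
th -2.43 F [8.2 0.8 2.9] T [-0.037 -1.42   0.155]
scene orange wt 0.0 cx 0.0
top orange wt 0.0 cx 0.0
[[51, 53, 53, 53, 52, 57, 77, 86, 78, 47, 41, 39, 45, 82, 104, 104, 92, 66, 62, 60, 62, 61], [50, 50, 50, 49, 50, 68, 114, 130, 117, 62, 43, 40, 43, 76, 105, 105, 94, 67, 63, 63, 62, 63]]
```

Between the last two steps the disc did not move at all, so the plunger looks home. I release straight up and verify.

```bash

python3 -m inch '[[[0,0,0],[0,0,0]],[[0,0,0],[0,0,0]],[[0,0,0],[0,0,0]],[[0,0,0],[0,0,0]],[[0,0,0],[0,0,0]],[[0,0,-0.2],[0,0,0]],[[0,0,-0.4],[0,0,0]],[[0,0,-0.6],[0,0,0]],[[0,0,-0.8],[0,0,0]],[[0,0,-1],[0,0,0]]]' 0.65
python3 -m inch '[[[0,-0.1,-0.1],[0,0,0]],[[0,-0.2,-0.2],[0,0,0]],[[0,-0.3,-0.3],[0,0,0]],[[0,-0.4,-0.4],[0,0,0]],[[0,-0.5,-0.5],[0,0,0]],[[0,-0.6,-0.6],[0,0,0]],[[0,-0.7,-0.7],[0,0,0]],[[0,-0.8,-0.8],[0,0,0]],[[0,-0.9,-0.9],[0,0,0]],[[0,-1,-1],[0,0,0]]]'
python3 - <<'E'
from h import *
im=manip.camera("scene"); s=cv2.imread("pics/s5.png")[:,:,::-1]
for i in(s,im): print(i[276:285,190:212,1].astype(int).mean(0).round().astype(int).tolist())
cv2.imwrite("pics/c7.png",np.vstack([cv2.resize(i[235:305,180:330],(640,298),interpolation=2) for i in(s,im)])[:,:,::-1])
E
```

```text
clock: 34.45
position: [0.5579, -0.2074, 0.1541]
ee_rot: [0.722, 0.692, 0.0, 0.001]
ft_force: [-0.1, 0.0, -0.3]
grip_width: 0.652
grasp_force: 0.0
clock: 35.45
position: [0.4771, -0.2038, 0.2328]
ee_rot: [0.722, 0.692, -0.0, 0.0]
ft_force: [0.4, 0.2, 1.3]
grip_width: 0.65
grasp_force: 0.0
[47, 49, 48, 48, 48, 59, 79, 51, 41, 42, 55, 97, 116, 109, 108, 108, 107, 108, 107, 108, 108, 108]
[46, 47, 49, 48, 50, 68, 115, 129, 116, 53, 32, 33, 35, 65, 88, 94, 98, 98, 99, 100, 98, 95]
```

View pics/c7.png

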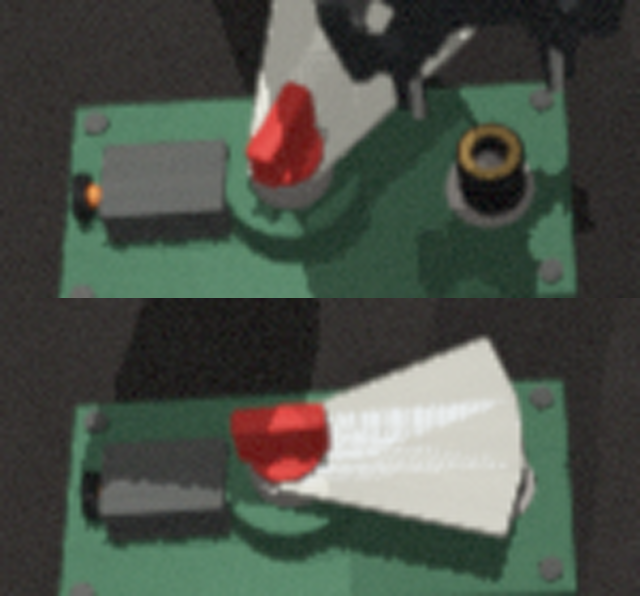

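The lower crop shows the disc against the block at (90,495) with the orange gone, 2.7 px (about 6 mm) in from before. The keeper lies over the bushing and the arm is clear.

```bash
python3 -c "
from workcell import manip
print(manip.hand_in())"
```

```text
the job is handed in; nothing more can be done
None
```

I handed the job in at about 35.5 s; the hand-in returned no verdict. By the camera, the brass-lined bushing was fully down on the post before the keeper covered it, the plunger was home in its notch with the knob left there, and the arm was clear.

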